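# Turn the drying tree and hang the rinsed carrier on its empty branch

## Robot

A 6-joint arm with a two-finger parallel gripper is mounted at the origin on a cart in front of the work surface, level with it; the furniture and walls round the work are solid. World frame = base frame: x ahead of the robot, y to its left, z up, the work surface at z = 0. Lengths are in m, angles in rad, forces in N, time in s.
With the tool pointing down it reaches from about 0.3 to 0.875 m from the base axis. Payload 6.4 kg.
Tool frame: the origin (TCP) lies on the centre line of the jaws, within the pads' length; the fingertips stand 22 mm ahead of it and the grasp point (between the pads) lies 3 mm ahead of it; z points along the fingers, y is the line along which they close (so a half turn about z gives the same grasp; the last joint's range is limited). The gripper opens to 85 mm and grips with 20 to 120 N. Pads are 22 mm wide; open, the fingers measure 114 mm over their backs; the gripper's body (76 mm by 85 mm) begins 54 mm behind the grasp point. The pads swing forward as they close: fully open they stand 13 mm farther back than shut.
Start: joints at [1.01, 0.181, 1.607, -0, 1.354, -0.206], TCP at [0.2, 0.539, 0.253] pointing down, gripper open.
Joint ranges: [-2.99, 2.99], [-0.89, 2.07], [0.3, 2.58], [-1.14, 4.28], [0, 2.63], [-3.12, 3.12]. Speed limits (rad/s): [2.57, 2.57, 3.01, 3.14, 3.14, 3.14].

## Interface

Orientations are given as a unit quaternion [w, x, y, z].
In Python, from bench import ctrl gives the robot as it stands. The module is installed in compiled form; this text tells all that it offers.
- The arm moves only by the tool servo_tool, never from a script. Its argument "commands" is a list of rows, each a list of 3 entries, a list of its own where there are three numbers: the shift along the tool's x, y, z in mm, then the turn about the tool's z in rad, then the finger opening in mm, from 0 to 85.4. In form: [[[dx, dy, dz], turn, jaw], ...]. A call has 1 to 20 rows; each row shifts and turns the commanded pose from where the row before left it, along the tool's axes as they then stand; what a row does not reach is not made up. A row lasts 1/8 s, in which the tool goes at most 62.5 mm and 10.7 degrees, less where a joint would pass 70% of its speed; a pose out of reach is approached as far as the arm can. A call with a gripper value outside its range is refused whole. The fingers move at their own pace and stop on an object; the grip force is fixed at half the most. Time passes only in rows, so rows that do not move let the fingers close. It gives the time, the measured TCP pose, the force, the opening and the grip force at its end, in the units of the state.
- ctrl.get_obs(): the state, without advancing time (a new reading comes with each control period).
- ctrl.camera(name): name is "side" or "top" or "wrist"; returns a dict with "color" (420x560x3 uint8, red, green, blue), "z_map" (420x560 float32, m along the optical axis (not along the pixel's ray), 0 where there is no reading), "fx", "fy", "cx", "cy" (pixels), "R" (3x3) and "t" (3): a world point X has camera coordinates R X + t. Camera axes: x right, y down, z forward; pixel columns grow to the right and rows downward; lengths in m; the calibration is good to about 2 mm. A picture is of the moment at which its call begins.
- ctrl.hand_in(): hands the job in; it is judged then, once.
The state is a dict: "time_s": time; "q": joint angles; "dq": joint speeds; "joint_efforts": joint torques, N m; "eef_pos": TCP position; "eef_rot": TCP orientation; "wrist_force": force on the tool from outside, world axes, zero at the start; "torque": the same for the moment, N m; "opening": opening from 0.0 (shut) to 1.0 (fully open); "grasp_force": force on a finger pad.
Only numpy, scipy, OpenCV 4.12 (cv2) and the standard library are available. Lean on these libraries where they do the work, as an engineer would, in place of code of your own. Each camera call takes 0.05 s, during which the arm holds its last target. There are 200 camera calls.

## Task

Turn the drying tree until its empty branch stands over the green loading mark on the foot. Then take the orange carrier out of its stand and hang it by its eye on that branch, leaving it hanging freely and at rest, with that branch still over the mark. The three blue carriers must stay on their branches, and the small grey cup must stay where it stands.

Things in the scene. Friction and masses are not known exactly. Their poses are not given: they have to be found in the camera images.
- foot: Fixed round steel foot of the drying tree, 170 mm across, up to 22 mm high. Origin: centre of its underside on the bench, on the tree's vertical turning axis. Its -x axis points to the loading mark: a green bar 20 mm wide, 10 mm high, sticking out of the foot to 128 mm from the axis, more or less towards the robot.
- branch_seat (a point): Middle of the empty branch's upper side, 174 mm above the bench, 70 mm from the turning axis; turns with the tree. Its z is up, its -x points outward along the branch. Branch: level round bar 8 mm thick, axis 170 mm above the bench, straight to 105 mm from the turning axis, then bent up at about 40 degrees for 16 mm more, ending in a white ball.
- branch_tip (a point): White ball of 11 mm diameter at the outer end of the empty branch, 121 mm from the turning axis, 183 mm above the bench; its direction from foot tells where the empty branch points.
- carrier_orange: Orange carrier to hang, 60 to 130 g: upright flat frame 12 mm thick (its x), 56 wide (y), 141 high (z). Origin: centre of underside. Filled to 60 mm, then an open eye through it along x, 40 mm wide, peaked roof at 102 mm (90 at the sides); grip tab 28 wide, 12 thick, 105 to 141 mm. Stands loosely in the slot of a fixed grey stand (70 x 100 x 34 mm), 26 mm deep: lift straight up 30 mm or more.
- carrier_orange_eye (a point): Peak of the eye's roof in the orange carrier, 102 mm above its underside, in the middle of its width and thickness; hung, this rests just over the branch's upper side.
- carrier_1: Blue carrier of the same make (12 x 56 x 141 mm, same eye and tab), hanging loosely 70 mm from the axis on a branch next to the empty one; origin centre of its underside, about 73 mm above the bench.
- carrier_2: Blue carrier as carrier_1, on the branch straight across from the empty one.
- carrier_3: Blue carrier as carrier_1, on the other branch next to the empty one.
- cup: Small light grey parts cup, 54 mm across, 36 mm high, loose, behind the work; origin centre of its underside. Leave alone.
- tree (a joint): Turn of the tree from where it started, rad, positive anticlockwise seen from above. Thin steel mast, hub 34 mm across, top at 194 mm, with four like branches at 90 degrees; three carry blue carriers, one is empty. Turns endlessly either way on a stiff hinge (0.05 N m friction: about 0.5 N at a branch) and stays where it is left.
Mind the look-alikes: they are no part of the job. What is shaped like the carrier_3 but pink is not meant. There is more than one size of the carrier_orange; the one meant has the size given above.

How it is judged:
On the way:
1. the empty branch stands over the loading mark (within about 20 degrees) and the tree is still (x of branch_tip in the frame of foot below 0 m and y of branch_tip in the frame of foot between -0.042 and 0.042 m and velocity of joint tree between -0.1 and 0.1 rad/s), for 0.3 s.
At the end, for the whole second after the job is handed in: Orange carrier hangs by its eye on the empty branch (eye peak within 50 mm of its middle along it, 16 mm across, 8 mm below to 12 above its top), within 0.35 rad of upright, still; the branch's ball is within 50 mm sideways of the loading mark; the three blue carriers still hang (x of branch_tip in the frame of foot below 0 m and y of branch_tip in the frame of foot between -0.05 and 0.05 m and x of carrier_orange_eye in the frame of branch_seat between -0.05 and 0.05 m and y of carrier_orange_eye in the frame of branch_seat between -0.016 and 0.016 m and z of carrier_orange_eye in the frame of branch_seat between -0.008 and 0.012 m and angle between carrier_orange's own z axis and vertical below 0.35 rad and linear speed of carrier_orange below 0.06 m/s and height (world z) of each of carrier_1, carrier_2, carrier_3 above 0.05 m); the robot touches nothing.
It fails at once if a blue carrier falls off its branch (height (world z) of any of carrier_1, carrier_2, carrier_3 below 0.05 m).
It fails at once if the cup is moved by more than 30 mm (distance of cup from where it was at the start of the episode above 0.03 m).
It also fails if it takes over 67 s, if anything falls off the work surface, if the arm or the gripper's body presses on something with over 40 N, if the wrist force passes 120 N, or if a joint passes its speed limit or range.

## Working session

There is one attempt and no reset: what is moved stays moved. The work goes in short steps, Python scripts to look and compute and a tool call to move; the robot and the scene stay as the last step left them, time stands still between calls to the robot, and variables do not carry over. Pictures are saved under pics/ and viewed, at most 11 in all, crops included, and the job is handed in when it is done.

Besides the shell and the picture viewer there is one more tool, called after ">>>" as name(argument=value, ...) on one line, values as JSON. servo_tool: Moves the arm, as the interface text tells. Its arguments: {"type":"object","properties":{"commands":{"type":"array"}},"required":["commands"]}

```bash
mkdir -p pics; cat > h.py <<'E'
import numpy as np, cv2
from bench import ctrl
def cam(n):
    c=ctrl.camera(n); return c
def pts(c):
    z=c["z_map"]; v,u=np.mgrid[:z.shape[0],:z.shape[1]]
    P=np.stack([(u-c["cx"])/c["fx"]*z,(v-c["cy"])/c["fy"]*z,z],-1)
    return (P-c["t"])@c["R"]
def save(c,n): cv2.imwrite("pics/"+n,c["color"][...,::-1])
E
python3 - <<'E'
from h import *
import pickle
for n in("top","side"):
    c=cam(n); pickle.dump(c,open(n+".pkl","wb")); save(c,n+"0.png")
    print(n,c["fx"],c["R"].round(2).tolist(),(-c["R"].T@c["t"]).round(3))
a=cv2.imread("pics/top0.png");b=cv2.imread("pics/side0.png")
o=ctrl.get_obs();print(o["eef_pos"],o["eef_rot"],o["time_s"])
E
```

```text
top 443.4461504373721 [[0.01, -1.0, -0.02], [-1.0, -0.0, -0.08], [0.08, 0.02, -1.0]] [0.511 0.107 1.164]
side 523.8671702457252 [[0.95, -0.31, -0.01], [-0.2, -0.58, -0.79], [0.24, 0.75, -0.61]] [ 0.286 -0.899  0.922]
[0.19946497 0.5388052  0.25246857] [-3.09414806e-04  1.76451299e-01  9.84309059e-01 -7.21397935e-04] 0.1
```

View pics/top0.png

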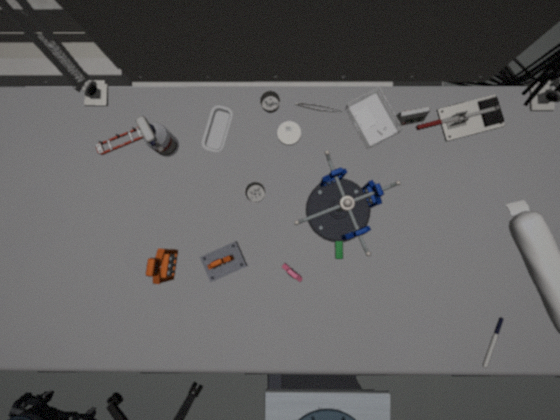

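View pics/side0.png

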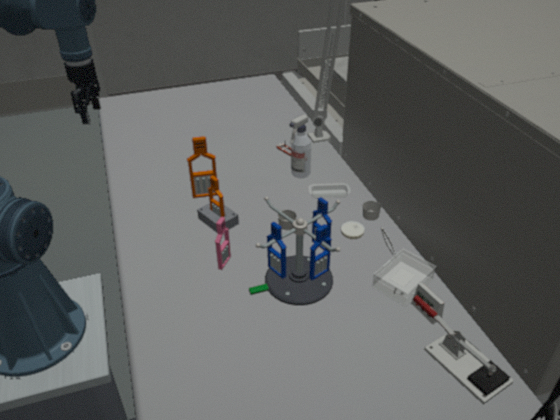

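The top view shows the tree hub at (347,203) and the green mark at (339,249). The ball tips are at (328,153), (397,184), (368,253) and (297,222). The one at (297,222) has no blue carrier, so it is the empty branch. The orange candidates are the large free-standing carrier at (163,265), the one in the grey stand at (222,260), and the pink look-alike at (291,271). By the description I choose the one in the stand, and I'll check its size next.

```bash
cat >> h.py <<'E'
def ray(c,u,v,z):
    o=-c["R"].T@c["t"]; d=c["R"].T@np.array([(u-c["cx"])/c["fx"],(v-c["cy"])/c["fy"],1]); return (o+d*(z-o[2])/d[2])[:2]
def masks(c):
    h=cv2.cvtColor(c["color"],cv2.COLOR_RGB2HSV)
    return {k:cv2.inRange(h,lo,hi) for k,lo,hi in(("orange",(3,150,90),(18,255,255)),("blue",(105,150,60),(125,255,255)),("green",(50,120,50),(80,255,255)))}
def blobs(c,mn=15):
    P=pts(c)
    for k,m in masks(c).items():
        n,l,s,_=cv2.connectedComponentsWithStats(m)
        for i in range(1,n):
            if s[i,4]<mn: continue
            q=P[(l==i)&(c["z_map"]>0)]
            yield k,s[i].tolist(),q
E
python3 - <<'E'
from h import *
import pickle
for n in("top","side"):
    c=pickle.load(open(n+".pkl","rb")); print(n)
    for k,s,q in blobs(c):
        if len(q): print(k,s,np.percentile(q,[2,50,98],axis=0).round(3).tolist())
    if n=="top":
        print("hub",ray(c,347,202.5,.194)); 
        for p in((328,153),(397,184),(368,253),(297,222)): print("tip",ray(c,*p,.183))
        P=pts(c); m=(masks(c)["orange"]>0)&(P[...,2]>.1)&(np.arange(560)>195)[None]; 
        q=P[m]; t=q[q[:,2]>.13]; print("tab",t.min(0),t.max(0),len(t)); 
        print(cv2.minAreaRect(q[:,:2].astype(np.float32)*1000), cv2.minAreaRect(t[:,:2].astype(np.float32)*1000))
        st=P[215:300,190:260].reshape(-1,3); st=st[(st[:,2]>.025)&(st[:,2]<.042)]; print("stand",cv2.minAreaRect(st[:,:2].astype(np.float32)*1000))
        a=cv2.resize(c["color"][140:290,140:400],None,fx=3,fy=3,interpolation=2)
    else: b=cv2.resize(c["color"][120:310,170:370],None,fx=3,fy=3,interpolation=2)
cv2.imwrite("pics/t1.png",a[...,::-1]);cv2.imwrite("pics/s1.png",b[...,::-1])
E
```

```text
top
orange [156, 249, 14, 29, 228] [[0.446, 0.391, 0.08], [0.483, 0.4, 0.087], [0.51, 0.411, 0.15]]
orange [223, 256, 8, 6, 33] [[0.484, 0.241, 0.047], [0.489, 0.249, 0.106], [0.496, 0.256, 0.113]]
orange [146, 259, 14, 25, 153] [[0.436, 0.394, 0.135], [0.466, 0.402, 0.199], [0.49, 0.411, 0.203]]
orange [208, 259, 14, 10, 67] [[0.47, 0.255, 0.103], [0.481, 0.268, 0.148], [0.489, 0.291, 0.152]]
blue [331, 169, 15, 9, 72] [[0.674, -0.026, 0.121], [0.682, -0.008, 0.213], [0.691, 0.009, 0.218]]
blue [323, 175, 11, 7, 49] [[0.668, -0.003, 0.13], [0.675, 0.013, 0.171], [0.68, 0.023, 0.185]]
blue [367, 181, 16, 23, 154] [[0.62, -0.103, 0.131], [0.639, -0.092, 0.174], [0.665, -0.081, 0.217]]
blue [355, 227, 15, 8, 67] [[0.546, -0.078, 0.169], [0.554, -0.056, 0.214], [0.563, -0.042, 0.217]]
blue [345, 232, 9, 7, 42] [[0.539, -0.045, 0.137], [0.545, -0.035, 0.172], [0.552, -0.027, 0.186]]
green [336, 241, 6, 17, 96] [[0.494, -0.036, 0.005], [0.514, -0.031, 0.01], [0.533, -0.023, 0.014]]
hub [ 0.61574005 -0.02719786]
tip [0.7283579  0.01296094]
tip [ 0.65868667 -0.13994028]
tip [ 0.50552435 -0.
[... 726 characters left out ...]
]]
orange [192, 170, 26, 14, 125] [[0.44, 0.251, 0.071], [0.477, 0.395, 0.085], [0.502, 0.409, 0.151]]
orange [211, 189, 12, 9, 49] [[0.47, 0.238, 0.005], [0.484, 0.253, 0.105], [0.499, 0.394, 0.119]]
orange [195, 193, 15, 4, 35] [[0.439, 0.358, 0.005], [0.458, 0.397, 0.009], [0.478, 0.403, 0.038]]
orange [210, 198, 11, 9, 43] [[0.465, 0.245, 0.064], [0.477, 0.267, 0.068], [0.486, 0.287, 0.075]]
blue [310, 198, 21, 82, 591] [[0.615, -0.109, 0.078], [0.649, -0.095, 0.17], [0.688, 0.015, 0.215]]
blue [268, 223, 18, 55, 346] [[0.538, -0.084, 0.077], [0.552, -0.068, 0.136], [0.562, -0.036, 0.214]]
green [250, 284, 19, 10, 109] [[0.49, -0.043, 0.006], [0.51, -0.033, 0.01], [0.533, -0.023, 0.013]]
```

View pics/t1.png

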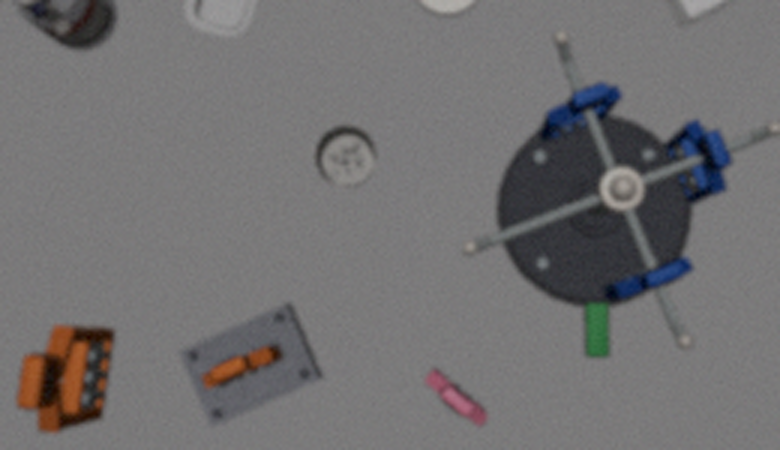

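View pics/s1.png

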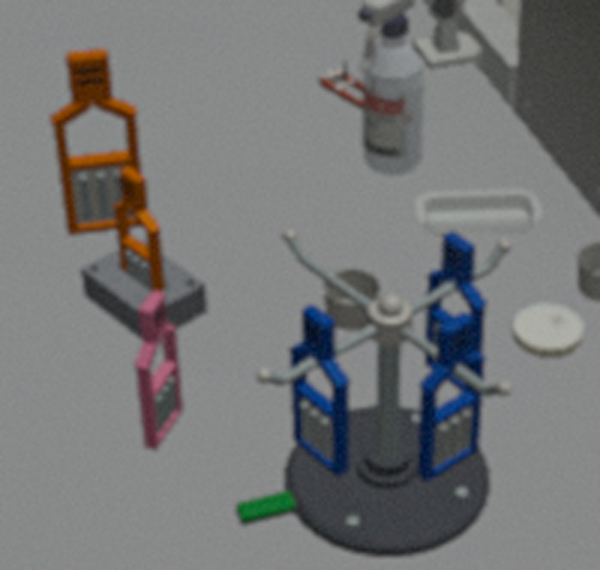

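The crops confirm the choice. The stand's carrier matches the 141 mm height, since its top is at about 0.15 m, while the free one is larger at 0.20 m. The empty branch points to about 111° from the axis at (0.616,-0.029) and the mark to about 181°, so the tree must turn about +70°. I'll straddle the branch with the fingers.

>>> servo_tool(commands=[[[0,0,-10],0.17,50],[[0,0,-10],0.17,30],[[0,0,-10],0.17,30],[[0,0,-10],0.17,30],[[0,0,-10],0.17,30],[[0,0,0],0,30]])

```text
time_s: 0.85
eef_pos: [0.1999, 0.5394, 0.3037]
eef_rot: [-0.0, 0.566, 0.824, 0.0]
wrist_force: [-0.4, 0.4, -0.1]
opening: 0.352
grasp_force: 0.0
```

>>> servo_tool(commands=[[[-37,11.6,0],0,30],[[-37,11.6,0],0,30],[[-37,11.6,0],0,30],[[-37,11.6,0],0,30],[[-37,11.6,0],0,30],[[-37,11.6,0],0,30],[[-37,11.6,0],0,30],[[-37,11.6,0],0,30],[[-37,11.6,0],0,30],[[-37,11.6,0],0,30],[[-37,11.6,0],0,30],[[-37,11.6,0],0,30],[[-37,11.6,0],0,30],[[-37,11.6,0],0,30],[[-37,11.6,0],0,30],[[-37,11.6,0],0,30],[[0,0,0],0,30],[[0,0,0],0,30]])

```text
time_s: 3.1
eef_pos: [0.5843, 0.0531, 0.3024]
eef_rot: [-0.001, 0.566, 0.824, -0.0]
wrist_force: [-0.4, -0.0, 1.6]
opening: 0.35
grasp_force: 0.0
```

```bash
python3 - <<'E'
from h import *
c=cam("wrist"); save(c,"w1.png"); print(c["fx"],(-c["R"].T@c["t"]).round(3))
p=c["R"]@np.array([.5843,.0531,.17])+c["t"]; print(p[0]/p[2]*c["fx"]+c["cx"],p[1]/p[2]*c["fy"]+c["cy"])
E
```

```text
355.01234998045646 [0.559 0.122 0.422]
278.8284362929557 202.71164878051704
```

View pics/w1.png

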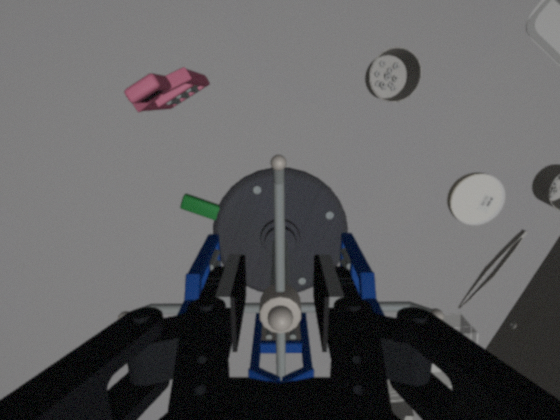

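The wrist view shows the empty branch centred between the fingers (column 279, ball at (278,162)), the foot below it, and the green mark at (200,206). I'll descend, narrow the jaws and turn.

>>> servo_tool(commands=[[[0,0,20],0,30],[[0,0,20],0,30],[[0,0,20],0,30],[[0,0,20],0,30],[[0,0,20],0,30],[[0,0,20],0,30],[[0,0,10],0,30],[[0,0,0],0,30],[[0,0,0],0,16],[[0,0,0],0,16],[[0,0,0],0,16]])

```text
time_s: 4.53
eef_pos: [0.5852, 0.0528, 0.1739]
eef_rot: [0.0, 0.567, 0.824, 0.0]
wrist_force: [-0.3, -0.6, -0.5]
opening: 0.185
grasp_force: 0.0
```

>>> servo_tool(commands=[[[-0.16,-5.37,0],-0.0611,16],[[-0.16,-5.37,0],-0.0611,16],[[-0.16,-5.37,0],-0.0611,16],[[-0.16,-5.37,0],-0.0611,16],[[-0.16,-5.37,0],-0.0611,16],[[-0.16,-5.37,0],-0.0611,16],[[-0.16,-5.37,0],-0.0611,16],[[-0.16,-5.37,0],-0.0611,16],[[-0.16,-5.37,0],-0.0611,16],[[-0.16,-5.37,0],-0.0611,16],[[-0.16,-5.37,0],-0.0611,16],[[-0.16,-5.37,0],-0.0611,16],[[-0.16,-5.37,0],-0.0611,16],[[-0.16,-5.37,0],-0.0611,16],[[-0.16,-5.37,0],-0.0611,16],[[-0.16,-5.37,0],-0.0611,16],[[-0.16,-5.37,0],-0.0611,16],[[-0.16,-5.37,0],-0.0611,16],[[-0.16,-5.37,0],-0.0611,16],[[-0.16,-5.37,0],-0.0611,16]])

```text
time_s: 7.02
eef_pos: [0.5286, -0.0309, 0.1736]
eef_rot: [0.0, -0.01, 1.0, 0.0]
wrist_force: [0.4, 0.8, 0.4]
opening: 0.184
grasp_force: 0.4
```

>>> servo_tool(commands=[[[0,0,0],0,16],[[0,0,0],0,30],[[0,0,0],0,30],[[0,0,-10],0,30],[[0,0,-20],0,30],[[0,0,-30],0,30],[[0,0,-40],0,30],[[0,0,-40],0,50],[[0,0,0],0,70],[[0,0,0],0,70]])

```text
time_s: 8.28
eef_pos: [0.5282, -0.0306, 0.3133]
eef_rot: [-0.0, -0.009, 1.0, 0.0]
wrist_force: [-0.0, -0.8, -0.2]
opening: 0.819
grasp_force: 0.0
```

```bash
python3 - <<'E'
from h import *
c=cam("wrist"); save(c,"w2.png")
for k,s,q in blobs(c,40):
    if len(q): print(k,s,np.percentile(q,[2,50,98],axis=0).round(3).tolist())
E
```

```text
blue [196, 257, 17, 37, 463] [[0.531, -0.101, 0.131], [0.604, -0.095, 0.133], [0.632, -0.066, 0.299]]
blue [346, 261, 17, 36, 443] [[0.59, 0.035, 0.13], [0.612, 0.037, 0.132], [0.634, 0.044, 0.175]]
blue [353, 318, 7, 9, 42] [[0.628, 0.034, 0.168], [0.638, 0.036, 0.171], [0.643, 0.039, 0.185]]
blue [184, 326, 9, 18, 91] [[0.539, -0.099, 0.211], [0.622, -0.095, 0.212], [0.627, -0.066, 0.322]]
blue [366, 328, 12, 20, 139] [[0.593, 0.027, 0.21], [0.623, 0.037, 0.213], [0.629, 0.042, 0.241]]
blue [257, 335, 16, 9, 143] [[0.68, -0.05, 0.13], [0.684, -0.043, 0.132], [0.69, -0.036, 0.138]]
blue [284, 335, 15, 10, 133] [[0.681, -0.024, 0.13], [0.685, -0.017, 0.132], [0.69, -0.01, 0.136]]
blue [247, 359, 21, 17, 172] [[0.68, -0.058, 0.166], [0.684, -0.05, 0.171], [0.69, -0.041, 0.178]]
blue [287, 360, 22, 16, 167] [[0.681, -0.021, 0.166], [0.684, -0.011, 0.172], [0.69, -0.003, 0.179]]
green [272, 131, 15, 38, 337] [[0.491, -0.039, 0.007], [0.505, -0.033, 0.009], [0.532, -0.024, 0.011]]
```

View pics/w2.png

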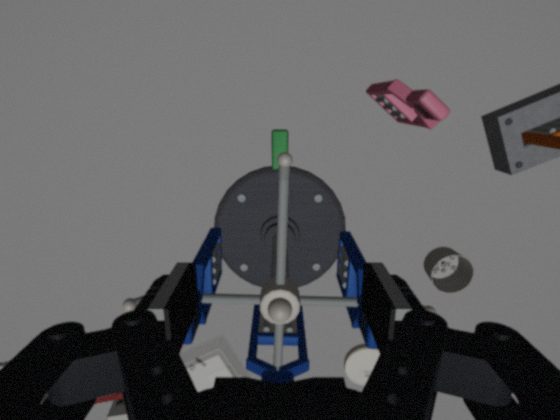

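The wrist view shows the empty branch (ball at (285,160)) over the green bar at (280,148), and all three blue carriers still hang. Next I fetch the orange carrier.

>>> servo_tool(commands=[[[0,0,0],0.166,70],[[0,0,0],0.166,70],[[0,0,0],0.166,70],[[0,0,0],0.166,70],[[0,0,0],0.166,70],[[0,0,0],0.166,70],[[0,0,0],0.166,70],[[0,0,0],0,70]])

```text
time_s: 9.32
eef_pos: [0.5278, -0.0306, 0.3118]
eef_rot: [-0.001, 0.541, 0.841, -0.0]
wrist_force: [0.6, 1.0, 1.1]
opening: 0.819
grasp_force: 0.0
```

>>> servo_tool(commands=[[[32.4,9,0],0,70],[[32.4,9,0],0,70],[[32.4,9,0],0,70],[[32.4,9,0],0,70],[[32.4,9,0],0,70],[[32.4,9,0],0,70],[[32.4,9,0],0,70],[[32.4,9,0],0,70],[[32.4,9,0],0,70],[[0,0,0],0,50],[[0,0,0],0,50]])

```text
time_s: 10.7
eef_pos: [0.4815, 0.2678, 0.3127]
eef_rot: [-0.0, 0.541, 0.841, -0.001]
wrist_force: [-0.0, -0.1, 0.8]
opening: 0.584
grasp_force: 0.0
```

```bash
python3 - <<'E'
from h import *
c=cam("wrist"); save(c,"w3.png"); P=pts(c); m=(masks(c)["orange"]>0)
o=ctrl.get_obs(); e=o["eef_pos"]
for lo,hi in((.142,.156),(.10,.142),(.06,.08)):
    k=m&(P[...,2]>lo)&(P[...,2]<hi)&(np.hypot(P[...,0]-.481,P[...,1]-.268)<.06); q=P[k].astype(np.float32)
    if len(q)>5: print(lo,len(q),q.mean(0),cv2.minAreaRect(q[:,:2]*1000))
print(e,o["eef_rot"])
E
```

```text
0.142 392 [0.48097154 0.26707864 0.14795934] ((481.45050048828125, 266.8129577636719), (10.789527893066406, 26.17428207397461), 24.23101234436035)
0.1 236 [0.47372895 0.28351098 0.10622811] ((481.2872619628906, 266.7708435058594), (10.245064735412598, 55.956085205078125), 24.36685562133789)
[0.48165946 0.26749503 0.31280404] [-1.58411988e-04  5.41255291e-01  8.40858153e-01 -5.01188030e-04]
```

View pics/w3.png

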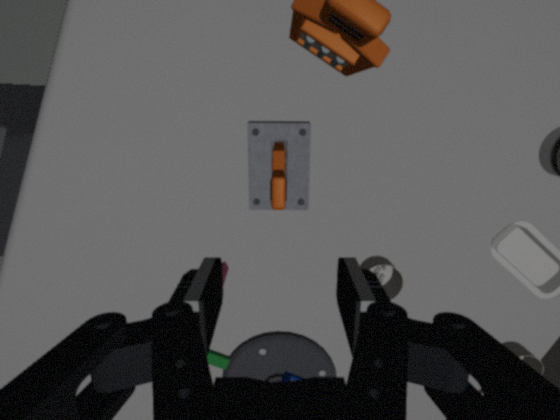

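The wrist view shows the jaws aligned over the tab at (279,190), with the carrier in its stand. Its measured centre is (0.4814,0.2668) at 24.4°. I'll descend and grip.

>>> servo_tool(commands=[[[-0.5,-0.5,25],0,50],[[0,0,25],0,50],[[0,0,25],0,50],[[0,0,25],0,50],[[0,0,25],0,50],[[0,0,25],0,50],[[0,0,15],0,50],[[0,0,7],0,50],[[0,0,0],0,30],[[0,0,0],0,5],[[0,0,0],0,0],[[0,0,0],0,0],[[0,0,0],0,0],[[0,0,0],0,0]])

```text
time_s: 12.5
eef_pos: [0.4821, 0.2678, 0.1424]
eef_rot: [0.001, 0.542, 0.841, 0.001]
wrist_force: [-1.3, -0.8, 5.8]
opening: 0.132
grasp_force: 59.5
```

>>> servo_tool(commands=[[[0,0,-5],0,0],[[0,0,-10],0,0],[[0,0,-15],0,0],[[0,0,-20],0,0],[[0,0,-20],0,0],[[0,0,-20],0,0],[[0,0,-20],0,0],[[0,0,-20],0,0],[[0,0,-20],0,0],[[0,0,-10],0,0],[[0,0,0],0,0]])

```text
time_s: 13.88
eef_pos: [0.4817, 0.2677, 0.3023]
eef_rot: [0.001, 0.542, 0.841, 0.001]
wrist_force: [0.2, 0.1, -1.3]
opening: 0.127
grasp_force: 58.6
```

```bash
python3 - <<'E'
from h import *
c=cam("top"); save(c,"t2.png")
g=c["color"]; cv2.imwrite("pics/t2c.png",cv2.resize(g[130:290,190:420],None,fx=3,fy=3,interpolation=2)[...,::-1])
c=cam("side"); 
for k,s,q in blobs(c,25):
    if k=="orange": print(k,s,np.percentile(q,[2,50,98],axis=0).round(3).tolist())
E
```

```text
orange [193, 137, 11, 5, 39] [[0.453, 0.289, 0.195], [0.466, 0.398, 0.199], [0.479, 0.408, 0.259]]
orange [207, 136, 11, 11, 44] [[0.475, 0.239, 0.258], [0.485, 0.251, 0.268], [0.491, 0.27, 0.277]]
orange [205, 148, 11, 9, 48] [[0.466, 0.242, 0.223], [0.476, 0.269, 0.227], [0.485, 0.287, 0.238]]
orange [188, 152, 15, 10, 44] [[0.433, 0.391, 0.133], [0.45, 0.399, 0.143], [0.471, 0.412, 0.158]]
orange [192, 166, 26, 10, 109] [[0.439, 0.249, 0.079], [0.471, 0.395, 0.086], [0.493, 0.41, 0.177]]
orange [195, 192, 22, 5, 50] [[0.44, 0.388, 0.004], [0.47, 0.396, 0.009], [0.5, 0.402, 0.015]]
```

View pics/t2c.png

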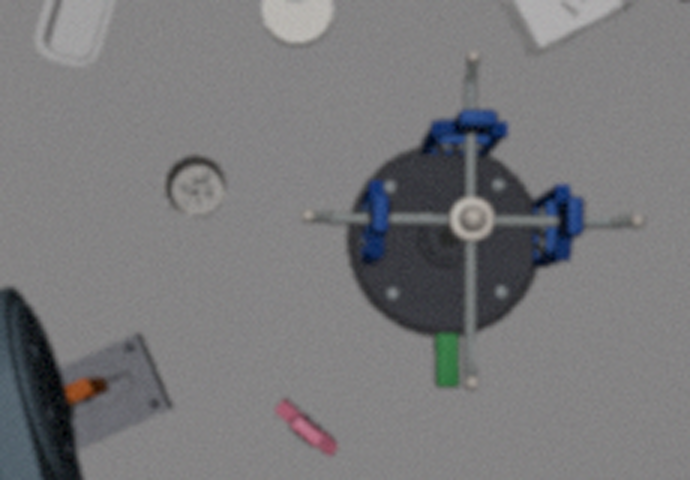

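The crop shows the empty branch pointing straight down to its ball at crop pixel (471,382), over the green mark at (447,360). The carrier is lifted clear of the stand, and the blue carriers and the cup are undisturbed.

```bash
python3 - <<'E'
from h import *
c=cam("top")
T=[ray(c,(u+.5)/3-.5+190,(v+.5)/3-.5+130,.183) for u,v in((471,382),(308,215),(473,58),(637,220))]
print(T,np.mean(T,0)); d=T[0]-T[2]; print(np.degrees(np.arctan2(d[1],d[0])))
d=T[1]-T[3]; print(np.degrees(np.arctan2(d[1],d[0])))
E
```

```text
[array([ 0.49651657, -0.02709064]), array([0.61909023, 0.09259409]), array([ 0.73754098, -0.03035342]), array([ 0.61625203, -0.150261  ])] [ 0.61734995 -0.02877774]
179.224425083398
89.33042491035667
```

>>> servo_tool(commands=[[[0,0,0],0.1,0],[[0,0,0],0.14,0],[[0,0,0],0.14,0],[[0,0,0],0.058,0],[[0,0,0],0,0]])

```text
time_s: 14.65
eef_pos: [0.481, 0.2675, 0.3003]
eef_rot: [-0.0, 0.711, 0.703, -0.001]
wrist_force: [-0.4, -0.2, -0.9]
opening: 0.128
grasp_force: 58.5
```

>>> servo_tool(commands=[[[-12,-1,0],0,0],[[-25,-2.5,0],0,0],[[-29.6,-3,0],0,0],[[-29.6,-3,0],0,0],[[-29.6,-3,0],0,0],[[-29.6,-3,0],0,0],[[-29.6,-3,0],0,0],[[-29.6,-3,0],0,0],[[-29.6,-3,0],0,0],[[-25,-2.5,0],0,0],[[-15,-1,0],0,0],[[-11,0,0],0,0],[[0,0,0],0,0],[[0,0,0],0,0]])

```text
time_s: 16.4
eef_pos: [0.4499, -0.0268, 0.3012]
eef_rot: [-0.0, 0.711, 0.703, 0.0]
wrist_force: [-0.0, 0.3, -1.3]
opening: 0.132
grasp_force: 58.5
```

>>> servo_tool(commands=[[[-1,0,15],0,0],[[0,0,20],0,0],[[0,0,20],0,0],[[0,0,10],0,0],[[0,0,5.5],0,0],[[0,0,0],0,0],[[0,0,0],0,0]])

```text
time_s: 17.27
eef_pos: [0.4503, -0.0284, 0.2314]
eef_rot: [0.001, 0.711, 0.703, 0.0]
wrist_force: [1.0, 0.1, -1.3]
opening: 0.13
grasp_force: 58.6
```

```bash
python3 - <<'E'
from h import *
print(ctrl.get_obs()["eef_pos"])
c=cam("side"); P=pts(c)
cv2.imwrite("pics/s2.png",cv2.resize(c["color"][170:320,210:360],None,fx=4,fy=4,interpolation=2)[...,::-1])
k=(masks(c)["orange"]>0)&(abs(P[...,0]-.45)<.03)&(abs(P[...,1]+.03)<.05)
q=P[k]; print(len(q),np.percentile(q,[1,50,99],axis=0).round(4))
h=q[(q[:,2]<.158)]; print("lower",h.min(0),h.max(0))
E
```

```text
[ 0.45027962 -0.0283769   0.23142877]
267 [[ 0.4426 -0.0586  0.1057]
 [ 0.4472 -0.0438  0.1881]
 [ 0.4538 -0.0069  0.2447]]
lower [ 0.44341476 -0.05862555  0.10442255] [ 0.45096476 -0.00629279  0.15789834]
```

View pics/s2.png

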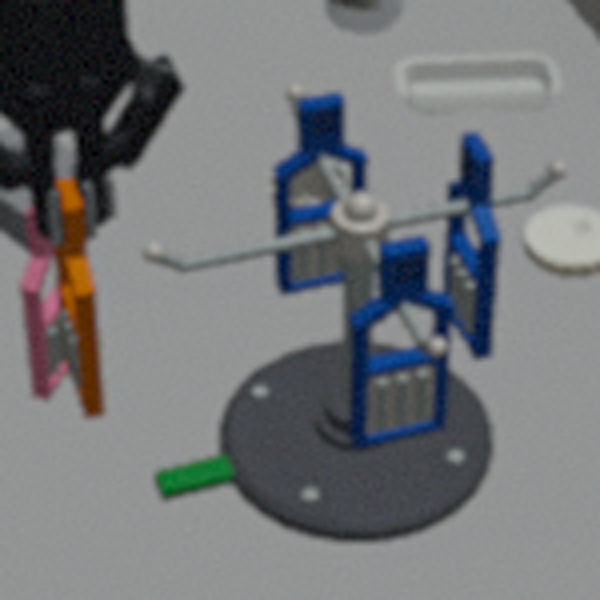

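The crop shows the carrier upright in the gripper at (80,300), just outside the branch ball at (153,250) and square to it. I'll thread it on.

>>> servo_tool(commands=[[[0,5,0],0,0],[[0,8,0],0,0],[[0,8,0],0,0],[[0,8,0],0,0],[[0,8,0],0,0],[[0,8,0],0,0],[[0,0,0],0,0]])

```text
time_s: 18.2
eef_pos: [0.4953, -0.0288, 0.2307]
eef_rot: [-0.0, 0.711, 0.703, -0.0]
wrist_force: [-0.2, -0.3, -0.5]
opening: 0.13
grasp_force: 58.5
```

>>> servo_tool(commands=[[[0,8,0],0,0],[[0,8,0],0,0],[[0,8,0],0,0],[[0,8,0],0,0],[[0,6,0],0,0],[[0,4,0],0,0],[[0,0,0],0,0]])

```text
time_s: 19.08
eef_pos: [0.537, -0.0293, 0.2307]
eef_rot: [-0.0, 0.711, 0.703, -0.0]
wrist_force: [-0.3, 0.1, -1.3]
opening: 0.133
grasp_force: 58.6
```

```bash
python3 - <<'E'
from h import *
o=ctrl.get_obs();print(o["eef_pos"],o["wrist_force"])
c=cam("side"); P=pts(c)
cv2.imwrite("pics/s3.png",cv2.resize(c["color"][170:320,210:360],None,fx=4,fy=4,interpolation=2)[...,::-1])
k=(masks(c)["orange"]>0)&(abs(P[...,0]-.537)<.03)&(abs(P[...,1]+.03)<.05)
q=P[k]; print(len(q),np.percentile(q,[1,50,99],axis=0).round(4))
E
```

```text
[ 0.53699048 -0.02928447  0.23069224] [-0.27121237  0.12855067 -1.34949567]
254 [[ 0.5291 -0.0602  0.1023]
 [ 0.5331 -0.0457  0.1781]
 [ 0.5391 -0.0077  0.2435]]
```

View pics/s3.png

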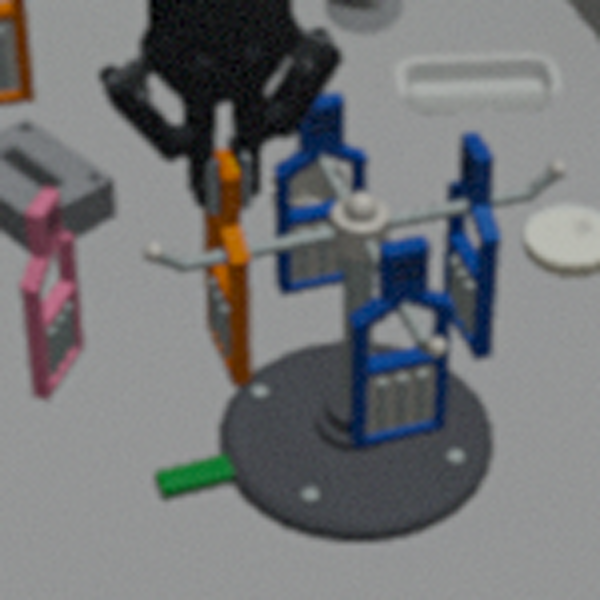

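The branch now passes through the eye at (235,250) in the crop. I'll lower in steps.

>>> servo_tool(commands=[[[1.5,0,5],0,0],[[0,0,6],0,0],[[0,0,6],0,0],[[0,0,3],0,0],[[0,0,2],0,0],[[0,0,0],0,0],[[0,0,0],0,0]])

```text
time_s: 20.0
eef_pos: [0.537, -0.0278, 0.209]
eef_rot: [0.0, 0.711, 0.703, 0.0]
wrist_force: [1.0, 0.7, -2.0]
opening: 0.128
grasp_force: 58.6
```

>>> servo_tool(commands=[[[0,0,1],0,0],[[0,0,1],0,0],[[0,0,0],0,0],[[0,0,0],0,0]])

```text
time_s: 20.5
eef_pos: [0.5369, -0.0278, 0.207]
eef_rot: [0.0, 0.711, 0.703, 0.0]
wrist_force: [-0.8, 0.9, 0.2]
opening: 0.13
grasp_force: 59.0
```

>>> servo_tool(commands=[[[0,0,1],0,0],[[0,0,0],0,0],[[0,0,0],0,0]])

```text
time_s: 20.88
eef_pos: [0.537, -0.0279, 0.2069]
eef_rot: [0.0, 0.711, 0.703, 0.0]
wrist_force: [-3.2, 1.1, 7.9]
opening: 0.129
grasp_force: 59.9
```

Contact is confirmed. I'll release gently and lift away.

>>> servo_tool(commands=[[[0,0,-0.7],0,0],[[0,0,0],0,13],[[0,0,0],0,16],[[0,0,0],0,20],[[0,0,0],0,26],[[0,0,0],0,34],[[0,0,0],0,40],[[0,0,0],0,40]])

```text
time_s: 21.88
eef_pos: [0.5369, -0.0278, 0.2065]
eef_rot: [0.0, 0.711, 0.703, -0.0]
wrist_force: [-0.3, 0.1, -0.1]
opening: 0.47
grasp_force: 0.0
```

>>> servo_tool(commands=[[[0,0,-5],0,40],[[0,0,-10],0,40],[[0,0,-20],0,40],[[0,0,-25],0,40],[[0,0,-30],0,40],[[0,0,-30],0,40],[[0,-30,0],0,40],[[0,-40,0],0,40],[[0,-40,0],0,40],[[0,0,0],0,40],[[0,0,0],0,40],[[0,0,0],0,40],[[0,0,0],0,40],[[0,0,0],0,40],[[0,0,0],0,40],[[0,0,0],0,40]])

```text
time_s: 23.88
eef_pos: [0.4269, -0.0265, 0.3264]
eef_rot: [-0.0, 0.711, 0.703, -0.0]
wrist_force: [0.0, -0.2, 0.3]
opening: 0.468
grasp_force: 0.0
```

```bash
python3 - <<'E'
from h import *
for i in range(2):
    c=cam("side"); P=pts(c)
    k=(masks(c)["orange"]>0)&(abs(P[...,0]-.537)<.05)&(abs(P[...,1]+.03)<.06)
    q=P[k]; print(len(q),np.percentile(q,[1,50,99],axis=0).round(4).tolist())
cv2.imwrite("pics/s4.png",cv2.resize(c["color"][170:320,210:360],None,fx=4,fy=4,interpolation=2)[...,::-1])
print(ctrl.get_obs()["time_s"])
E
```

```text
199 [[0.5295, -0.0583, 0.0798], [0.5335, -0.0422, 0.1649], [0.5393, -0.0047, 0.2158]]
192 [[0.5295, -0.0584, 0.0789], [0.5336, -0.0419, 0.1658], [0.5396, -0.0064, 0.2148]]
23.975
```

View pics/s4.png

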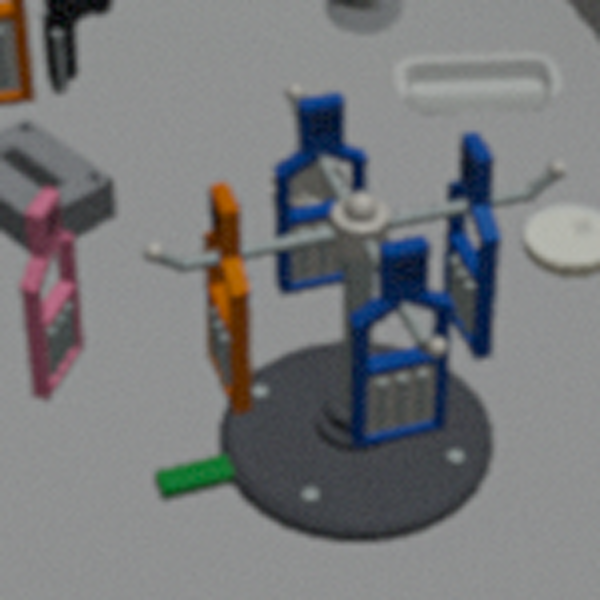

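The orange carrier hangs upright and still on the branch at (235,290) in the crop, with the branch over the mark. The blue carriers are in place and the gripper is clear, so I'm handing in.

```bash
python3 -c "
from bench import ctrl
print(ctrl.hand_in())"
```

```text
the job is handed in; nothing more can be done
None
```

I turned the tree to the mark, hung the orange carrier at rest on the empty branch, and handed the job in at about 24 s. The last picture showed the blue carriers in place; the cup was last seen unmoved before the hanging, and no verdict came back.

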